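# Uncover and shut the marked air valve

### The job

Shut the marked valve in the grey box: with the fingertips, push the plywood cover along its rails, away from the robot, to the stop bar and leave it there; then push the handle that has a round disc at its end through its quarter turn, from in line with its pipe to fully across it. Only push: do not lift or tip the cover, leave the handle without a disc as it is, and do not disturb the things lying round the box.

Things in the scene. Friction and masses are not known exactly. Their poses are not given: they have to be found in the camera images.
- manifold_box: Fixed low grey steel box on the table, open on top. Origin on the table below the well; x points along its rails to the back (the way the cover slides), y left, z up. Walls 10 to 14 mm thick, tops at z 56 mm. The side walls run on behind as rails to x +185 mm; outside them guide lips (y 154 to 159 mm either side) rise to z 70 mm. Two brass hose tails in front reach x -110 mm.
- well (a point): Point on the floor of the box's open well, 6 mm above the table, at x 0, y 0 of the box; axes as the box's. The well spans x -70 to +50 mm and y -140 to +140 mm. The valves stand in it at y -80 and y +55 mm (axes at x +15 mm); which is where changes. A front lip at x -84 to -80 mm rises 64 mm above the table.
- stop_bar (a point): Middle of the stop bar across the rear ends of the rails: on its front face (x +177 mm of the box), at its top edge, 70 mm above the table. The cover's rear edge meets it.
- cover: Loose plywood cover, 134 x 304 x 8 mm, 0.3 to 0.54 kg, lying on the box's walls between the guide lips with about 2 mm play each side. Origin: centre of its underside, axes as the box's. It starts at about x -12 to -4 mm of the box, hiding both valves; against the stop bar it is at x +110 mm and both handles are free. Slides with 2 to 6 N.
- batten (a point): Top centre of the wooden push batten fixed on the cover, 30 mm above the cover's underside (86 mm above the table). The batten is 18 mm (along the slide) x 120 mm (across) and stands 22 mm above the plywood; its centre is 10 mm in front of the cover's origin.
- marked_valve: Fixed brass quarter-turn valve with the marked handle, in the well. Origin: on the handle's upright turning axis, on the well's floor; at x +15 mm in the box's frame, axes as the box's. Its pipe lies along x, top 20 mm above the origin (25 mm within 17 mm of the axis at the valve body).
- plain_valve: The other valve, the same but with the plain handle. Origin and axes as for the marked valve.
- marked_handle (a joint): Angle of the marked handle: 0 = open, in line with its pipe, pointing to the robot (-x of the box); grows clockwise seen from above, the free end swinging left (+y of the box); 1.571 = shut, across the pipe, at a hard stop. Dark steel bar 13 mm wide, 56 mm long, top 34 mm above the table. Starts at 0 to 0.25. Friction holds it where left; about 2.5 N at the post moves it.
- plain_handle (a joint): Angle of the other handle, which has no disc: same bar, post, directions and friction. Starts at 0 to 0.25 and is to stay so.
- marked_post (a point): Top centre of the marked handle's upright round finger post: 12 mm diameter, 50 mm from the turning axis, top 50 mm above the table, 16 mm above its bar. It stands in the middle of a flat round disc of 34 mm diameter (top 36 mm above the table) at the handle's end: this disc is the mark.
- plain_post (a point): Top centre of the same finger post on the other handle, which has no disc.
- sanding_block: Bystander: cork-coloured sanding block, 87 x 57 x 29 mm, loose on the table left of the box. Origin: centre of its underside.
- wood_scrap: Bystander: small wooden offcut, 70 x 45 x 22 mm, loose on the table left of the rails. Origin: centre of its underside.
- slip_stone: Bystander: grey slip stone, 41 x 100 x 15 mm, loose on the table in front of the box. Origin: centre of its underside.

How it is judged:
By the outcome, as a careful person would: the job done as asked, in the order asked, and still so for the second after the job is handed in, with the robot touching nothing.
It also fails if it takes over 45 s, if anything falls off the work surface, if the arm or the gripper's body presses on something with over 40 N, if the wrist force passes 120 N, or if a joint passes its speed limit or range.

### The arm

A 6-joint arm with a two-finger parallel gripper is mounted at the origin on a cart in front of the work surface, level with it; the furniture and walls round the work are solid. World frame = base frame: x ahead of the robot, y to its left, z up, the work surface at z = 0. Lengths are in mm, angles in rad, forces in N, time in s.
With the tool pointing down it reaches from about 275 to 825 mm from the base axis. Payload 5.2 kg.
Tool frame: the origin (TCP) lies at the very end of the fingers, on their centre line; the grasp point (between the pads) lies 19 mm behind it; z points along the fingers, y is the line along which they close (so a half turn about z gives the same grasp; the last joint's range is limited). The gripper opens to 93 mm and grips with 3 to 60 N. Pads are 15 mm wide; open, the fingers measure 128 mm over their backs; the gripper's body (75 mm by 188 mm) begins 65 mm behind the grasp point.
Start: joints at [-1.433, 0.259, 1.535, -0, 1.348, -0.203], TCP at [183.854, -518.366, 218.653] pointing down, gripper open.
Joint ranges: [-3.14, 3.14], [-0.91, 2.08], [0.19, 2.58], [-1.22, 4.36], [0.22, 2.71], [-3.12, 3.12]. Speed limits (rad/s): [2.57, 2.57, 3.14, 3.14, 3.14, 3.14].

### API

Orientations are given as [roll, pitch, yaw] about the fixed x, y, z axes, in that order (R = Rz(yaw) Ry(pitch) Rx(roll)).
In Python, from bench import robot gives the robot as it stands. The module is installed in compiled form; this text tells all that it offers. Calls block until the motion is done:
- robot.move_ptp(position, orientation): joint-space move of the TCP to a pose.
- robot.move_linear(position, ori=None, speed=150, f_stop=None): straight line of the TCP; ori=None keeps the orientation; speed is the mean speed in mm/s. With f_stop (N) it stops when the force on the tool has changed by that much, and returns True; else False.
- robot.move_j(angles): joint-space move.
- robot.move_gripper(opening): opening from 0.0 (shut) to 1.0 (fully open); the grip force is fixed at half the most; returns when the fingers have stopped.
- robot.sleep(seconds).
- robot.inverse_kinematics(position, orientation): joint angles nearest the present ones, or None.
- robot.get_image(name): name is "scene" or "top" or "wrist"; returns a dict with "img" (400x640x3 uint8, blue, green, red), "fovy" (degrees; the focal length in pixels is half the picture's height over the tangent of half this angle, whatever the lens; pixels are square), "cx", "cy" (the principal point, pixels), "eye" and "orientation" of the camera in the world. Camera axes: x right, y down, z forward; pixel columns grow to the right and rows downward; lengths in mm; the calibration is good to about 2 mm. A picture is of the moment at which its call begins. There is no depth.
A pose or a line that the arm cannot do raises robot.MotionError and nothing moves.
- robot.hand_in(): hands the job in; it is judged then, once.
Readings, each from a call of its own:
- robot.current_t(): time.
- robot.current_qpos(): joint angles.
- robot.current_joint_vel(): joint speeds.
- robot.current_joint_efforts(): joint torques, N m.
- robot.current_tcp_pos(): TCP position.
- robot.current_eef_rot(): TCP orientation.
- robot.current_contact_force(): force on the tool from outside, world axes, zero at the start.
- robot.current_ft_torque(): the same for the moment, N m.
- robot.current_gripper_width(): opening from 0.0 (shut) to 1.0 (fully open).
- robot.current_finger_force(): force on a finger pad.
Only numpy, scipy, OpenCV 4.12 (cv2) and the standard library are available. Lean on these libraries where they do the work, as an engineer would, in place of code of your own. Each camera call takes 0.05 s, during which the arm holds its last target. There are 200 camera calls.

## Working session

There is one attempt and no reset: what is moved stays moved. The work goes in short steps, each a Python script; the robot and the scene stay as the last script left them, time stands still between calls to the robot, and variables do not carry over. Pictures are saved under pics/ and viewed, at most 10 in all, crops included, and the job is handed in when it is done.

```bash
mkdir -p pics; cat > h.py <<'E'
import numpy as np, cv2
from scipy.spatial.transform import Rotation as R
from bench import robot
def cam(n,save=None):
    d=robot.get_image(n)
    if save: cv2.imwrite('pics/'+save,d['img'])
    return d
def ray(d,uv,z):
    f=200/np.tan(np.radians(d['fovy'])/2)
    v=R.from_euler('xyz',d['orientation']).apply([(uv[0]-d['cx'])/f,(uv[1]-d['cy'])/f,1])
    e=np.array(d['eye']); return e+v*(z-e[2])/v[2]
def proj(d,p):
    f=200/np.tan(np.radians(d['fovy'])/2)
    c=R.from_euler('xyz',d['orientation']).inv().apply(np.array(p)-d['eye'])
    return c[:2]/c[2]*f+[d['cx'],d['cy']]
E
python3 - <<'E'
from h import *
a=cam('top','t0.png');b=cam('scene','s0.png')
for d in(a,b):print(d['eye'],d['orientation'],d['fovy'],d['cx'],d['cy'])
print(robot.current_t(),robot.current_eef_rot())
E
```

```text
[395.37314438  54.96928405 903.1346395 ] [-2.98340984 -0.02631459 -1.58939153] 55.11275566398524 318.67014381802505 204.7611725713807
[185.45902861 757.69921266 617.80716964] [-2.16664795 -0.02453886 -2.64067983] 50.826408713448686 318.3985418008496 204.17231028082608
0.1 [-3.14000605e+00 -3.45666064e-04  3.40795272e-01]
```

View pics/t0.png

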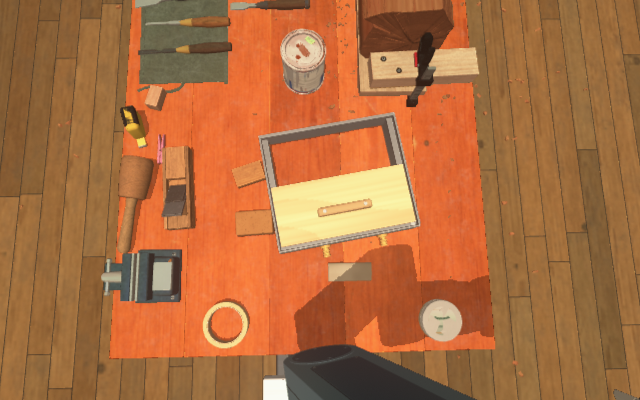

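View pics/s0.png

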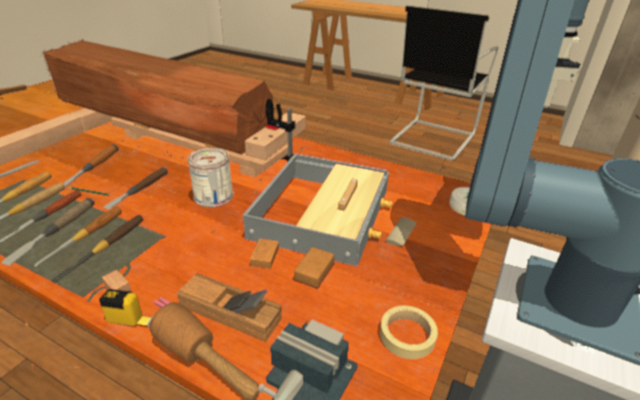

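The top view shows the pale cover, with corners near (272,188), (404,165), (417,226) and (280,250), and the batten at (345,208). The offcut (248,174) and sanding block (254,222) are to its left, and the slip stone (350,271) is in front. Up in the image is +x. Next I measure the cover's pose.

```bash
python3 - <<'E'
from h import *
d=cam('top'); im=d['img']; hsv=cv2.cvtColor(im,cv2.COLOR_BGR2HSV)
print(hsv[235,300],hsv[208,345],hsv[190,300],hsv[222,254])
m=cv2.inRange(hsv,(15,60,170),(32,160,255)); m[:150]=0;m[270:]=0;m[:,:262]=0;m[:,430:]=0
m=cv2.morphologyEx(m,cv2.MORPH_CLOSE,np.ones((15,15)))
c=max(cv2.findContours(m,0,2)[0],key=cv2.contourArea)
hull=cv2.convexHull(c)[:,0]
P=np.array([ray(d,p,64)[:2] for p in hull],np.float32)
r=cv2.minAreaRect(P);print('cover',r,cv2.boxPoints(r).round(1).tolist())
# batten on pixel: darker than plywood
g=cv2.inRange(hsv,(5,100,80),(20,255,235)); k=np.zeros_like(g);cv2.fillPoly(k,[cv2.convexHull(c)],255);k=cv2.erode(k,np.ones((13,13)))
c2=max(cv2.findContours(g&k,0,2)[0],key=cv2.contourArea)
P2=np.array([ray(d,p,86)[:2] for p in c2[:,0]],np.float32);print('batten',cv2.minAreaRect(P2))
E
```

```text
[ 23 107 250] [ 18 125 244] [ 25  94 250] [ 13 166 220]
cover ((493.33917236328125, -30.095626831054688), (209.291748046875, 317.5047912597656), 9.97219181060791) [[362.79998779296875, 108.0999984741211], [417.79998779296875, -204.60000610351562], [623.9000244140625, -168.3000030517578], [568.9000244140625, 144.39999389648438]]
batten ((518.999755859375, -24.448219299316406), (21.236433029174805, 120.22322082519531), 9.71065616607666)
```

The batten measures 120 mm long, as it should, with its centre near (519,-24) and a box yaw of about 9.8°. That is enough to push the cover.

```bash
cat >> h.py <<'E'
yaw=np.radians(9.8); ux=np.array([np.cos(yaw),np.sin(yaw),0]); uy=np.array([-np.sin(yaw),np.cos(yaw),0])
ORI=[np.pi,0,yaw]
B0=np.array([521,-24.,0])   # batten centre at start
E
python3 - <<'E'
from h import *
Z=np.array([0,0,1.])
robot.move_gripper(0)
p=B0-40*ux
robot.move_ptp(p+200*Z,ORI)
robot.move_linear(p+110*Z,speed=150)
robot.move_linear(p+73*Z,speed=60,f_stop=8)
print(robot.current_tcp_pos(),robot.current_contact_force())
r=robot.move_linear(B0+73*Z+(-16.5+100)*ux,speed=70,f_stop=25); print(r,robot.current_tcp_pos(),robot.current_contact_force())
r=robot.move_linear(B0+73*Z+(-16.5+145)*ux,speed=25,f_stop=10); q=robot.current_tcp_pos();print(r,q,robot.current_contact_force(),(q-B0)@ux+16.5,robot.current_t())
robot.move_linear(q-25*ux,speed=60); 
robot.move_linear(q-25*ux+60*Z,speed=150)
t=q-200*ux;t[2]=250
robot.move_linear(t,speed=200)
print(robot.current_t());d=cam('wrist','w1.png');cam('top','t1.png');print(d['eye'],d['orientation'],d['fovy'],d['cx'],d['cy'])
E
```

```text
[481.68575735 -30.8076801   72.96409777] [-0.5561287   0.29177882 -0.86208426]
False [603.1694561   -9.69254241  72.87699147] [-3.33533849 -0.37672235  2.80382925]
True [613.94023047  -7.89022448  72.34863868] [ 0.78229806  0.50095092 -0.12495275] 110.82607401032018 7.875
10.175
[492.80091548 -28.83574335 413.8467425 ] [ 2.85661779e+00  1.70097865e-03 -1.39912542e+00] 68.28414004787238 320.8191220092021 197.1816432999183
```

View pics/w1.png

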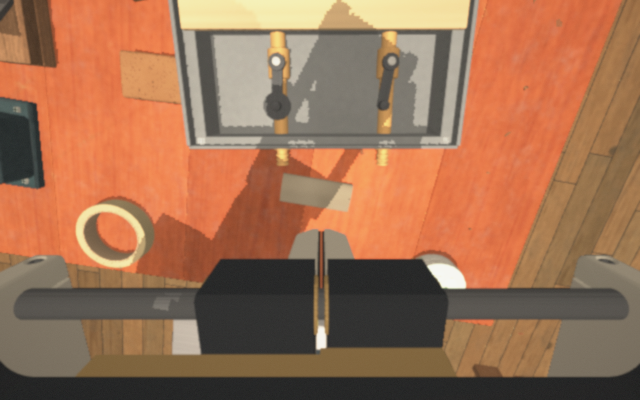

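View pics/t1.png

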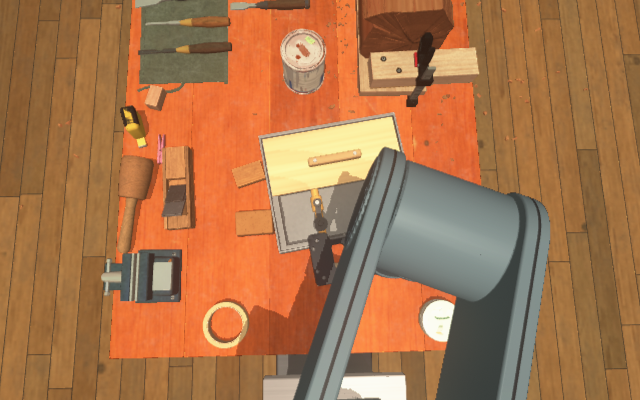

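The wrist view shows the marked handle on the left: axis at about (276,61), disc at (277,105), pointing at the robot. The plain handle is at (391,61)→(384,105), and the cover's front edge is at row ~28. I now compute positions and check that the cover is against the stop.

```bash
python3 - <<'E'
from h import *
d=cam('wrist'); im=d['img'];g=cv2.cvtColor(im,cv2.COLOR_BGR2GRAY)
cv2.imwrite('pics/w1c.png',cv2.resize(im[15:170,165:485],None,fx=2.5,fy=2.5,interpolation=cv2.INTER_CUBIC))
def B(uv,z):
    p=ray(d,uv,z); return p.round(1),round(float(p@ux),1),round(float(p@uy),1)
for n,uv,z in [('m_ax',(276,61),42),('disc',(277,105),36),('p_ax',(391,61),42),('p_post',(384,104),50),('cov front top',(320,28),64),('lip L',(192,146),64),('lip R',(459,146),64)]: print(n,B(uv,z))
t=cam('top');
def T(uv,z):
    p=ray(t,uv,z); return p.round(1),round(float(p@ux),1),round(float(p@uy),1)
for n,uv,z in [('bar L',(262,138),70),('bar R',(393,116),70),('batten',(334,157),86)]: print(n,T(uv,z))
cv2.imwrite('pics/t1c.png',cv2.resize(t['img'][105:260,225:425],None,fx=3.8,fy=3.8,interpolation=cv2.INTER_CUBIC))
E
```

```text
m_ax (array([538.2,  32.5,  42. ]), 535.8, -59.6)
disc (array([490.1,  25.9,  36. ]), 487.3, -57.9)
p_ax (array([560.9, -98.6,  42. ]), 535.9, -192.6)
p_post (array([ 512.8, -100. ,   50. ]), 488.3, -185.8)
cov front top (array([575.2, -12.9,  64. ]), 564.6, -110.6)
lip L (array([427.5, 114.4,  64. ]), 440.7, 40.0)
lip R (array([ 481.3, -194.8,   64. ]), 441.1, -273.9)
bar L (array([682.2, 155.6,  70. ]), 698.7, 37.2)
bar R (array([ 732. , -144.2,   70. ]), 696.8, -266.7)
batten (array([631.5,  -4.8,  86. ]), 621.5, -112.2)
```

View pics/w1c.png

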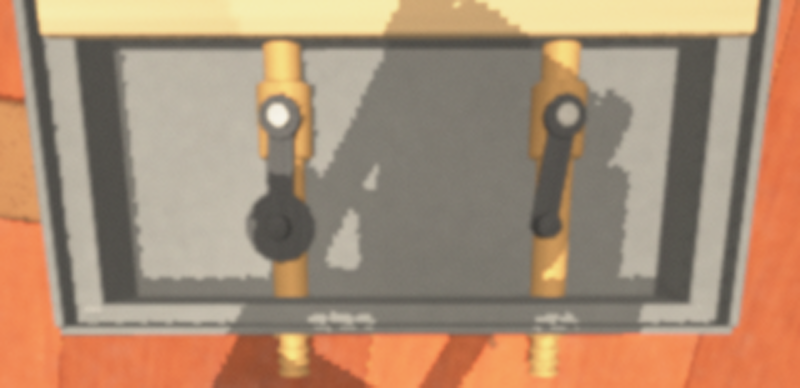

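View pics/t1c.png

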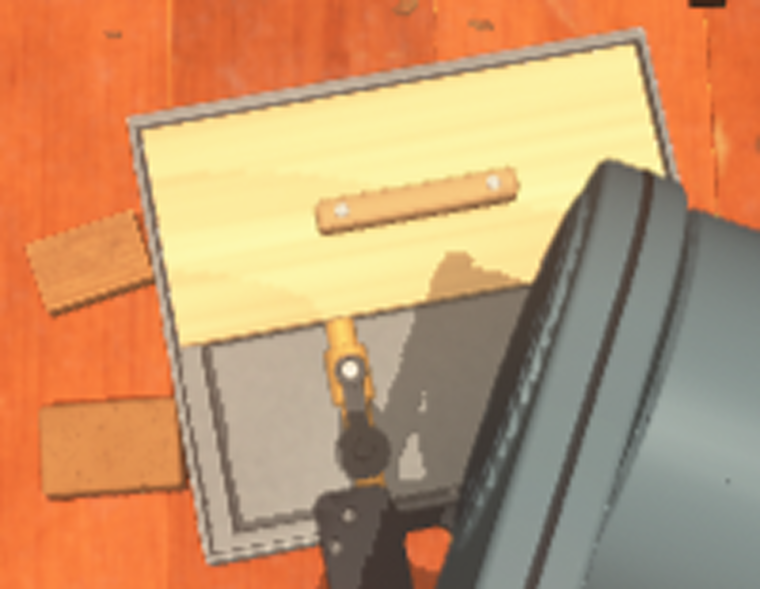

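The cover is flush with the stop bar: front edge at 564.6 along the rails against 564 expected, and no gap in the top view. The marked valve is the left one, with its axis at (538,32) and the handle at about 0 rad. Its position agrees with y +55 and x +15 of the box. I'll push its post round the arc with the tool turning along with it.

```bash
cat > push.py <<'E'
from h import *
Z=np.array([0,0,1.]); A=536.0*ux-59.6*uy; zt=41
def pose(th,back=13.5,flip=0):
    r=-np.cos(th)*ux+np.sin(th)*uy; t=np.sin(th)*ux+np.cos(th)*uy
    return A+50*r-back*t+zt*Z,[np.pi,0,yaw+np.pi/2-th-flip*np.pi]
E
python3 - <<'E'
from push import *
best=None
for f in(0,1):
    qs=[robot.inverse_kinematics(*pose(t,13.5,f)) for t in np.radians([0,45,90])]
    print(f,[None if q is None else np.round(q[5],2) for q in qs])
    if all(q is not None for q in qs):
        s=max(abs(q[5]) for q in qs)
        if best is None or s<best[0]: best=(s,f)
f=best[1]
p,o=pose(0,26,f)
robot.move_ptp(p+140*Z,o)
robot.move_linear(p+40*Z,speed=150)
r=robot.move_linear(p,speed=50,f_stop=8); print('down',r,robot.current_tcp_pos())
if not r:
  for a in [0,10,20,30,40,50,60,70,80,86]:
    p,o=pose(np.radians(a),13.5,f)
    if robot.move_linear(p,o,speed=60,f_stop=20): print('stop',a);break
    print(a,robot.current_contact_force().round(1))
  else:
    p,o=pose(np.radians(90),7,f)
    print('end',robot.move_linear(p,o,speed=20,f_stop=12))
print(robot.current_tcp_pos(),robot.current_contact_force(),robot.current_t(),f)
E
```

```text
0 [np.float64(-0.38), np.float64(0.49), np.float64(1.34)]
1 [np.float64(2.76), np.float64(-2.65), np.float64(-1.8)]
down False [493.68861352  -1.68234306  41.15245361]
0 [-0.4 -0.2 -0.7]
10 [-1.  -0.1  0.4]
20 [-0.8 -0.4 -0.1]
30 [-0.3  0.1 -0.3]
40 [-0.3 -0.6 -0.1]
50 [-1.2 -0.6  1.1]
60 [-0.1  0.3 -0.4]
70 [-0.7  0.9  0. ]
80 [ 0.3  0.8 -0.5]
86 [-1.2  1.3 -1. ]
end True
[516.14222306  79.66167842  40.12624603] [-0.3134236   0.41457339 -0.38689271] 17.0417 0
```

```bash
python3 - <<'E'
from push import *
q=robot.current_tcp_pos(); d=q-A; print(d@ux,d@uy)
robot.move_linear(q-10*ux,speed=60)
robot.move_linear(q-10*ux+90*Z,speed=150)
t=A-170*ux-55*uy; t[2]=250
robot.move_linear(t,ORI,speed=200)
w=cam('wrist'); cv2.imwrite('pics/w2c.png',cv2.resize(w['img'][0:200,120:520],None,fx=2,fy=2,interpolation=cv2.INTER_CUBIC))
im=w['img']
for th in (70,80,90):
  a=np.radians(th); P=A+50*(-np.cos(a)*ux+np.sin(a)*uy); P[2]=50; print(th,(proj(w,P)-[120,0])*2)
print((proj(w,A+42*Z)-[120,0])*2, robot.current_t())
E
```

```text
-13.830202264515718 50.246937838844616
70 [220.46936711  82.62743835]
80 [215.1348182   65.83667101]
90 [212.39835938  48.27111461]
[305.46625223  52.41489143] 19.375
```

View pics/w2c.png

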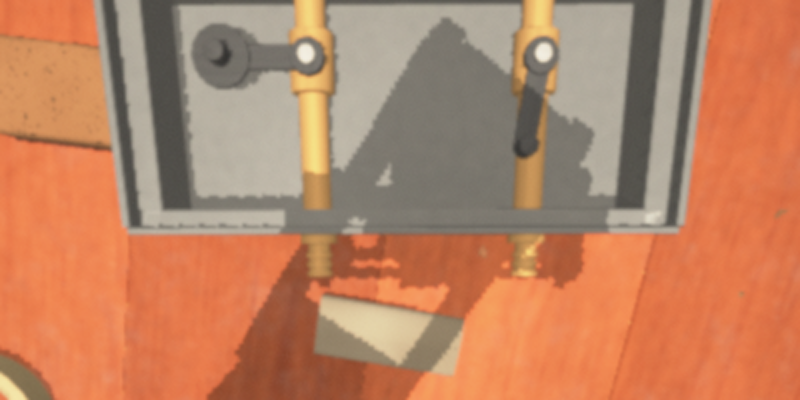

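The handle now lies across its pipe, with the disc at (222,55) level with the axis at (306,52). The plain handle is unchanged. There is time left, so I'll push a little harder to confirm the handle's stop, then do the same for the cover.

```bash
python3 - <<'E'
from push import *
def rel(p): d=p-A; return (d@ux).round(2),(d@uy).round(2)
p,o=pose(np.pi/2,28)
robot.move_linear(p+70*Z,o,speed=250); robot.move_linear(p,speed=100,f_stop=8)
print(robot.move_linear(pose(np.pi/2,5)[0],speed=30,f_stop=22),rel(robot.current_tcp_pos()))
q=robot.current_tcp_pos(); robot.move_linear(q-12*ux,speed=80); robot.move_linear(q-12*ux+80*Z,speed=200)
# cover
b=B0+(110.8-16.5-12)*ux
robot.move_linear(b+120*Z,ORI,speed=200); robot.move_linear(b+74*Z,speed=100,f_stop=8)
print(robot.move_linear(b+74*Z+25*ux,speed=30,f_stop=18),(robot.current_tcp_pos()-B0)@ux+16.5)
q=robot.current_tcp_pos(); robot.move_linear(q-12*ux,speed=80); robot.move_linear(q-12*ux+80*Z,speed=200)
t=A-200*ux-55*uy; t[2]=250
robot.move_linear(t,speed=250)
w=cam('wrist'); cv2.imwrite('pics/w3c.png',cv2.resize(w['img'][0:200,120:520],None,fx=2,fy=2,interpolation=cv2.INTER_CUBIC)); print(robot.current_t())
E
```

```text
True (np.float64(-13.79), np.float64(50.49))
True 110.88442014188855
26.8667
```

View pics/w3c.png

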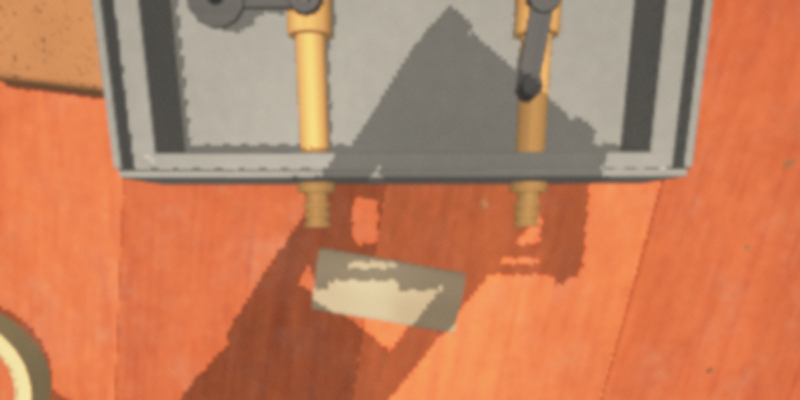

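Under the firmer push both stopped where they had before (-13.8 mm and 110.9 mm), so these are the hard stops. The picture shows the handle still across and the slip stone in place.

```bash
python3 -c "
from bench import robot
print(robot.hand_in())"
```

```text
the job is handed in; nothing more can be done
None
```

The cover is pushed against the stop bar, the marked valve's handle is turned fully across its pipe, the plain handle and the things round the box were left alone, and the job was handed in at about 27 s of the 45 s allowed.

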